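# Make up two kits of turned parts

### The arm

A 6-joint arm with a two-finger parallel gripper is mounted at the origin on a cart in front of the work surface, level with it; the furniture and walls round the work are solid. World frame = base frame: x ahead of the robot, y to its left, z up, the work surface at z = 0. Lengths are in m, angles in degrees, forces in N, time in s.
With the tool pointing down it reaches from about 0.4 to 0.825 m from the base axis. Payload 7 kg.
Tool frame: the origin (TCP) lies midway between the tips of the shut fingers; the grasp point (between the pads) lies 19 mm behind it; x points along the fingers, z is the direction in which the jaws open and shut, and the axes are right-handed (so a half turn about x gives the same grasp; the last joint's range is limited). The gripper opens to 88 mm and grips with 3 to 60 N. Pads are 19 mm wide; open, the fingers measure 130 mm over their backs; the gripper's body (78 mm by 193 mm) begins 47 mm behind the grasp point.
Start: joints at [86.923, 20.546, 0.682, 0, -70.136, -16.507], TCP at [0.226, 0.636, 0.227] pointing down, gripper open.
Joint ranges: [-176.03, 176.03], [-82.01, 121.73], [-58.28, 71.71], [-173.87, 95.51], [-174.79, -0.11], [-173.66, 173.66]. Speed limits (degrees/s): [136.94, 136.94, 172.46, 180, 180, 180].

### API

Orientations are given as [roll, pitch, yaw] about the fixed x, y, z axes, in that order (R = Rz(yaw) Ry(pitch) Rx(roll)).
In Python, from plant import ctrl gives the robot as it stands.
- The arm moves only by the tool servo_tool, never from a script. Its argument "motion" is a list of rows, each an object with "offset": the shift along the tool's x, y, z in m, a list of three; "roll": the turn about the tool's x in degrees; "claw": the opening, from -1 (shut) to 1 (fully open), so that 0 is half open. In form: [{"offset": [x, y, z], "roll": roll, "claw": claw}, ...]. A call has 1 to 12 rows; each row shifts and turns the commanded pose from where the row before left it, along the tool's axes as they then stand; what a row does not reach is not made up. A row lasts 1/8 s, in which the tool goes at most 62.5 mm and 10.7 degrees, less where a joint would pass 70% of its speed; a pose out of reach is approached as far as the arm can. A call is refused whole if a number of a shift passes 0.0625 or a number of a turn 10.7, either way. A call with a gripper value outside its range is refused whole. The fingers move at their own pace and stop on an object; the grip force is fixed at half the most. Time passes only in rows, so rows that do not move let the fingers close. It gives the time, the measured TCP pose, the force and the opening at its end, in the units of the state.
- ctrl.get_obs(): the state, without advancing time (a new reading comes with each control period).
- ctrl.snapshot(name): name is "scene" or "top"; returns a dict with "frame" (480x640x3 uint8, blue, green, red), "z_map" (480x640 float32, m along the optical axis (not along the pixel's ray), 0 where there is no reading), "mtx" (3x3 intrinsics, pixels), "k1" (the pictures are not rectified: a ray, as slopes to the right and down, at radius r is drawn at 1 + k1 r^2 times it, then the intrinsics apply), "extrinsics" (4x4, takes a point from camera to world coordinates). Camera axes: x right, y up, looking along -z (the intrinsics and any distortion apply to the point x, -y, -z); pixel columns grow to the right and rows downward; lengths in m; the calibration is good to about 2 mm. A picture is of the moment at which its call begins.
- ctrl.close_job(): hands the job in, once; it reports no verdict.
The state is a dict: "clock": time; "joint_pos": joint angles; "qvel": joint speeds; "tau": joint torques, N m; "tool_pos": TCP position; "orientation": TCP orientation; "force": force on the tool from outside, world axes, zero at the start; "moment": the same for the moment, N m; "opening": finger opening in m.
Only numpy, scipy, OpenCV 4.12 (cv2) and the standard library are available. Lean on these libraries where they do the work, as an engineer would, in place of code of your own. Each camera call takes 0.05 s, during which the arm holds its last target.

### The job

Make up the two kits from the stock on the bench. In the plywood tray with two pockets, put the tall plain steel bush in the large pocket and stand the hex bolt on its head in the small one; in the tray with three pockets, put the flat steel ring in the large square pocket, stand the slim brass sleeve in the small square pocket and lay the plug gauge along the long pocket, each part down on the floor of its pocket near the middle. Leave the flanged bush and the big ring gauge where they are.

Things in the scene. Friction and masses are not known exactly. Their poses are not given: they have to be found in the camera images.
- tray_two: Kit tray with two pockets: light plywood board with dark-lined pockets, 140 x 82 mm, 10 mm high, fixed to the bench. Origin: centre of its underside, on the bench top; x along its length, y across it, z up. Square pockets 6 mm deep with floors 4 mm above the bench: large pocket 62 x 62 mm centred at x -29, y 0 mm; small pocket 44 x 44 mm centred at x +38, y 0 mm.
- tray_three: Kit tray with three pockets: light plywood board with dark-lined pockets, 140 x 134 mm, 10 mm high, fixed to the bench. Origin: centre of its underside, on the bench top; x along its length, y across it, z up. Pockets 6 mm deep with floors 4 mm above the bench: large square pocket 62 x 62 mm centred at x -29, y -26 mm; small square pocket 44 x 44 mm centred at x +38, y -26 mm; long pocket 120 mm (along x) x 38 mm (along y) centred at x 0, y +38 mm.
- hex_bolt: Hex bolt standing on its head, loose: 54 mm tall, hexagonal head at the bottom 24 mm over the corners and 21 mm over the flats, threaded shank upright above it. For contact its sides taper evenly from the head to the end of the shank. Origin: centre of its underside; z up along the shank. About 75 g.
- tall_bush: Tall plain steel bush, loose, standing on end: straight grey ring 42 mm outside diameter, 30 mm high, no flange. Origin: centre of its underside; z up along its axis. Grip across the outside (the bore is solid for contact). About 200 g.
- flat_ring: Flat plain steel ring, loose: grey, 46 mm outside diameter, only 18 mm high. Origin: centre of its underside; z up along its axis. Grip across the outside (the bore is solid for contact). About 130 g.
- brass_sleeve: Slim brass sleeve, loose, standing on end: 26 mm outside diameter, 34 mm high. Origin: centre of its underside; z up along its axis. Grip across the outside. About 110 g.
- plug_gauge: Double-ended steel plug gauge, loose, lying: 99 mm long, 19 mm thick. Origin: centre of its underside (half-way along); x along its length, z up. About 140 g. Either end may point either way.
- flanged_bush: Flanged steel bush, bystander, loose, standing among the stock on its flange: 42 mm over the flange, 22 mm high. Origin: centre of its underside. Not for a kit; stays where it is.
- ring_gauge: Ring gauge, bystander, loose: the biggest steel ring, 68 mm outside diameter, 20 mm high, behind the stock. Origin: centre of its underside. Not for a kit; stays where it is.

How it is judged (in metres and radians):
At the end, for the whole second after the job is handed in: Each of the five parts lies in its own pocket: origin within 12 mm of the pocket centre along both tray axes and 4 mm of the floor height; upright within 0.12 rad (gauge along the pocket within 0.2 rad); at rest. Flanged bush and ring gauge are within 15 mm of where they began (x of tall_bush in the frame of tray_two between -0.041 and -0.017 m and y of tall_bush in the frame of tray_two between -0.012 and 0.012 m and z of tall_bush in the frame of tray_two between 0 and 0.008 m and linear speed of each of tall_bush, hex_bolt, flat_ring, brass_sleeve, plug_gauge below 0.02 m/s and angle between each of tall_bush, hex_bolt, flat_ring, brass_sleeve's own z axis and vertical below 0.12 rad and x of hex_bolt in the frame of tray_two between 0.026 and 0.05 m and y of hex_bolt in the frame of tray_two between -0.012 and 0.012 m and z of hex_bolt in the frame of tray_two between 0 and 0.008 m and x of flat_ring in the frame of tray_three between -0.041 and -0.017 m and y of flat_ring in the frame of tray_three between -0.038 and -0.014 m and z of flat_ring in the frame of tray_three between 0 and 0.008 m and x of brass_sleeve in the frame of tray_three between 0.026 and 0.05 m and y of brass_sleeve in the frame of tray_three between -0.038 and -0.014 m and z of brass_sleeve in the frame of tray_three between 0 and 0.008 m and x of plug_gauge in the frame of tray_three between -0.012 and 0.012 m and y of plug_gauge in the frame of tray_three between 0.026 and 0.05 m and z of plug_gauge in the frame of tray_three between 0 and 0.008 m and angle between the x axis of plug_gauge and the x axis of tray_three, either way round below 0.2 rad and distance of each of flanged_bush, ring_gauge from where it was at the start of the episode below 0.015 m); the robot touches nothing.
It fails at once if the flanged bush or the ring gauge is moved by more than 30 mm (distance of any of flanged_bush, ring_gauge from where it was at the start of the episode above 0.03 m).
It also fails if it takes over 112 s, if anything falls off the work surface, if the arm or the gripper's body presses on something with over 40 N, if the wrist force passes 120 N, or if a joint passes its speed limit or range.

## Working session

There is one attempt and no reset: what is moved stays moved. The work goes in short steps, Python scripts to look and compute and a tool call to move; the robot and the scene stay as the last step left them, time stands still between calls to the robot, and variables do not carry over. Pictures are saved under pics/ and viewed, and the job is handed in when it is done.

Besides the shell and the picture viewer there is one more tool, called after "Emit:" as name(argument=value, ...), one argument or row to a line, values as JSON. servo_tool: Moves the arm, as the interface text tells. Its arguments: {"type":"object","properties":{"motion":{"type":"array"}},"required":["motion"]}

```bash
ls; mkdir -p pics
python3 - <<'E'
from plant import ctrl
import cv2,numpy as np
print(ctrl.get_obs())
for n in ("scene","top"):
    s=ctrl.snapshot(n); cv2.imwrite(f"pics/{n}0.png",s["frame"]); np.savez(f"{n}0.npz",**s)
    print(n,s["mtx"],s["k1"],s["extrinsics"],(s["z_map"]>0).mean())
E
```

```text
pics
{'clock': 0.0, 'joint_pos': array([ 8.69231321e+01,  2.05923941e+01,  6.34654200e-01, -2.09664456e-02,
       -7.01346666e+01, -1.65062522e+01]), 'qvel': array([ 0.00221777, -0.04786463,  0.04945064, -0.02606207,  0.0473452 ,
        0.00711423]), 'tau': array([ 1.22572428e-04, -5.82719564e+01,  2.93043441e+01,  6.99671432e+00,
        6.76073789e-03, -1.74824168e-04]), 'tool_pos': array([0.22610659, 0.63549756, 0.22561588]), 'orientation': array([   4.46743758,   89.90551421, -105.12282298]), 'force': array([-0.07508645, -0.80362314,  0.85364868]), 'moment': array([ 0.01032612, -0.00921321, -0.04500536]), 'opening': 0.08767208206680538}
scene [[456.60198916   0.         314.06922881]
 [  0.         456.60198916 238.7669428 ]
 [  0.           0.           1.        ]] -0.009746718227609804 [[ 0.8316334   0.35353046 -0.42825472  0.17226461]
 [-0.55493231  0.50006175 -0.66482206 -0.63044822]
 [-0.02088104  0.79054062  0.61205352  0.63018311]
 [ 0.          0.          0.          1.        ]] 0.9960579427083334
top [[562.30768516   0.         312.50981659]
 [  0.         562.30768516 235.68145986]
 [  0.           0.           1.        ]] -0.05601042689394493 [[-1.64792199e-02  9.93820059e-01 -1.09773069e-01  4.53620986e-01]
 [-9.99849314e-01 -1.69786172e-02 -3.61612965e-03 -1.12438405e-04]
 [-5.45757709e-03  1.09696936e-01  9.93950098e-01  1.13793948e+00]
 [ 0.00000000e+00  0.00000000e+00  0.00000000e+00  1.00000000e+00]] 0.99615234375
```

View pics/top0.png

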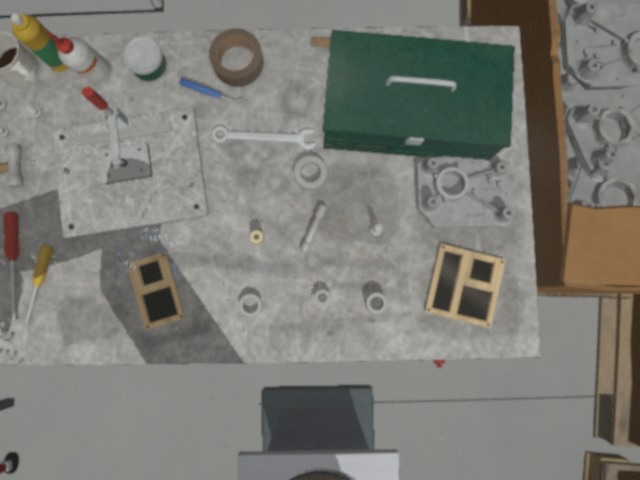

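View pics/scene0.png

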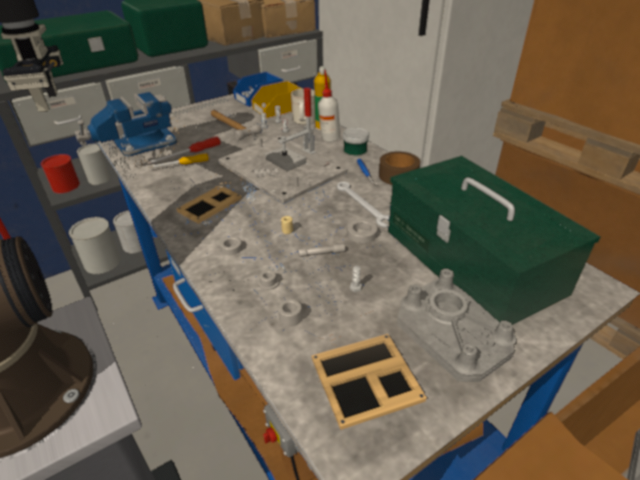

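```bash
cat > h.py <<'E'
import numpy as np,cv2
def load(n):
    return dict(np.load(n+".npz"))
def rays(s,uv):
    uv=np.asarray(uv,float).reshape(-1,1,2)
    K=s["mtx"]; d=np.array([float(s["k1"]),0,0,0])
    p=cv2.undistortPoints(uv,K,d).reshape(-1,2)
    return np.c_[p[:,0],-p[:,1],-np.ones(len(p))]
def onplane(s,uv,z):
    r=rays(s,uv)@s["extrinsics"][:3,:3].T; o=s["extrinsics"][:3,3]
    t=(z-o[2])/r[:,2]; return o+r*t[:,None]
def cloud(s):
    H,W=s["z_map"].shape
    u,v=np.meshgrid(np.arange(W),np.arange(H))
    r=rays(s,np.stack([u,v],-1).reshape(-1,2))
    P=r*s["z_map"].reshape(-1,1)
    return (P@s["extrinsics"][:3,:3].T+s["extrinsics"][:3,3]).reshape(H,W,3)
def project(s,P):
    E=np.linalg.inv(s["extrinsics"]); q=np.atleast_2d(P)@E[:3,:3].T+E[:3,3]
    q=q*[1,-1,-1]
    return cv2.projectPoints(q,np.zeros(3),np.zeros(3),s["mtx"],np.array([float(s["k1"]),0,0,0]))[0].reshape(-1,2)
E
python3 - <<'E'
from h import *
s=load("top0"); c=cloud(s); z=c[...,2]
print(np.median(z[330:350,300:400]), z[330:350,300:400].std())
cr=s["frame"][140:335,120:520]; cv2.imwrite("pics/topc.png",cv2.resize(cr,None,fx=2,fy=2,interpolation=cv2.INTER_CUBIC))
for n,(u,v) in dict(A=(250,302),B=(321,295),C=(376,302),bolt=(376,228),gauge=(313,226),sleeve=(257,237),ring=(310,170)).items():
    w=z[v-14:v+15,u-14:u+15]; print(n,np.sort(w.ravel())[::-1][[5,20,60,120,200,400]].round(4))
zi=np.clip((z+0.005)/0.06*255,0,255).astype(np.uint8)[140:335,120:520]
cv2.imwrite("pics/topz.png",cv2.resize(zi,None,fx=2,fy=2,interpolation=cv2.INTER_NEAREST))
E
```

```text
-0.000809250358056568 0.0623168488279498
A [1.1379e+00 2.0400e-02 1.8500e-02 1.7000e-02 1.5300e-02 1.0000e-03]
B [0.025  0.023  0.0214 0.0188 0.0047 0.0008]
C [0.0329 0.0315 0.0304 0.0289 0.0266 0.0006]
bolt [ 0.054   0.0513  0.0121  0.0035  0.0016 -0.0004]
gauge [0.02   0.0184 0.0165 0.0145 0.0116 0.0005]
sleeve [ 0.0363  0.0351  0.0322  0.0236  0.0024 -0.0001]
ring [0.0242 0.0228 0.0213 0.02   0.019  0.016 ]
```

View pics/topc.png

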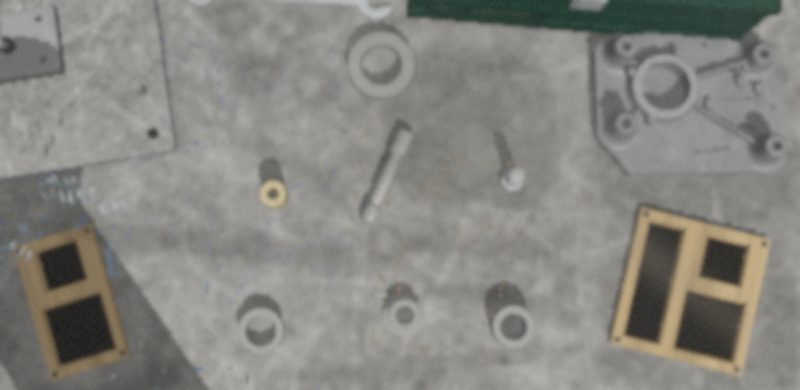

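View pics/topz.png

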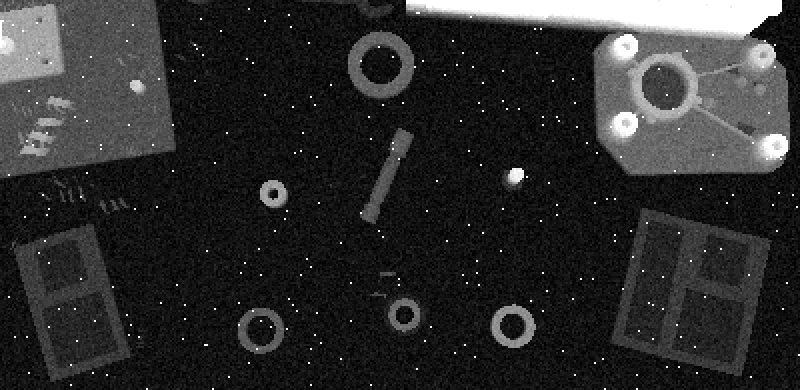

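```bash
cat > meas.py <<'E'
from h import *
def objs(s,c=None):
    c=cloud(s) if c is None else c
    z=cv2.medianBlur(c[...,2].astype(np.float32),3)
    out={}
    for n,(u,v,r,h) in dict(flat=(250,302,16,.018),flanged=(321,295,14,.022),tall=(376,302,16,.030),bolt=(376,226,16,.054),gauge=(313,226,30,.0095),sleeve=(257,237,14,.034),ring=(310,170,22,.020)).items():
        m=np.zeros(z.shape,np.uint8); cv2.circle(m,(u,v),r,1,-1)
        m&=(np.abs(z-h)<(.007 if n!='gauge' else .012)).astype(np.uint8)&(z>0.007 if n!='bolt' else z>.047)
        k,l,st,_=cv2.connectedComponentsWithStats(m,connectivity=8)
        i=1+np.argmax(st[1:,4]); ys,xs=np.nonzero(l==i)
        hh=h if n!='gauge' else .015
        P=onplane(s,np.c_[xs,ys],hh)[:,:2].astype(np.float32)
        if n=='gauge':
            R=cv2.minAreaRect(P); out[n]=R
        else:
            H=cv2.convexHull(P)[:,0]; (x,y),ra=cv2.minEnclosingCircle(P)
            e=cv2.fitEllipse(P if len(H)<5 else H)
            out[n]=((x,y),ra,e[0],e[1],len(xs),np.median(c[ys,xs],0))
    return out
E
python3 - <<'E'
from meas import *
for S in ("top0",):
    s=load(S); c=cloud(s)
    for k,v in objs(s,c).items(): print(k,[np.round(np.asarray(a),4) for a in v])
def tray(s,roi):
    hsv=cv2.cvtColor(s["frame"],cv2.COLOR_BGR2HSV)
    m=cv2.inRange(hsv,(12,60,80),(28,255,255)); M=np.zeros_like(m); x0,y0,x1,y1=roi; M[y0:y1,x0:x1]=m[y0:y1,x0:x1]
    cs,_=cv2.findContours(M,cv2.RETR_EXTERNAL,cv2.CHAIN_APPROX_NONE); cn=max(cs,key=cv2.contourArea)
    P=onplane(s,cn[:,0],.010)[:,:2]
    return cv2.minAreaRect(P.astype(np.float32))
top=load("top0"); sc=load("scene0")
for n,s,roi in (("two",top,(120,240,195,335)),("three",top,(415,230,515,335)),("two",sc,(170,170,245,230)),("three",sc,(300,325,435,435))):
    R=tray(s,roi); print(n,np.round(R[0],4),np.round(R[1],4),round(R[2],2))
# dark pockets
for n,roi in (("two",(130,240,190,335)),("three",(420,235,510,330))):
    g=top["frame"].max(2); x0,y0,x1,y1=roi
    hsv=cv2.cvtColor(top["frame"],cv2.COLOR_BGR2HSV)
    ply=cv2.inRange(hsv,(12,60,80),(28,255,255)); M=np.zeros_like(ply); M[y0:y1,x0:x1]=ply[y0:y1,x0:x1]
    cs,h=cv2.findContours(M,cv2.RETR_CCOMP,cv2.CHAIN_APPROX_NONE)
    for cn,hh in zip(cs,h[0]):
        if hh[3]>=0 and cv2.contourArea(cn)>100:
            P=onplane(top,cn[:,0],.010)[:,:2].astype(np.float32); R=cv2.minAreaRect(P); print("pocket",n,np.round(R[0],4),np.round(R[1],4),round(R[2],1))
E
```

```text
flat [array([0.4417, 0.1303]), np.float64(0.0231), array([0.4414, 0.1305]), array([0.0446, 0.0457]), np.int64(252), array([0.4415, 0.1301, 0.0168])]
flanged [array([ 0.4548, -0.0128]), np.float64(0.016), array([ 0.4548, -0.0124]), array([0.0307, 0.0316]), np.int64(141), array([ 0.455 , -0.0126,  0.021 ])]
tall [array([ 0.4421, -0.1187]), np.float64(0.0213), array([ 0.4418, -0.1188]), array([0.0413, 0.0416]), np.int64(232), array([ 0.4415, -0.1188,  0.0291])]
bolt [array([ 0.5881, -0.1237]), np.float64(0.0063), array([ 0.5883, -0.1241]), array([0.0118, 0.0131]), np.int64(39), array([ 0.5884, -0.124 ,  0.0513])]
gauge [array([0.5944, 0.0034]), array([0.0185, 0.0991]), np.float64(65.0631)]
sleeve [array([0.5764, 0.1156]), np.float64(0.0132), array([0.5766, 0.1158]), array([0.0252, 0.0258]), np.int64(120), array([0.5767, 0.1158, 0.0321])]
ring [array([0.7076, 0.0065]), np.float64(0.0345), array([0.7077, 0.0068]), array([0.0672, 0.0681]), np.int64(554), array([0.7073, 0.0069, 0.0187])]
two [0.4731 0.3216] [0.1399 0.0831] 16.75
three [ 0.4739 -0.2996] [0.1357 0.1411] 74.83
two [0.4834 0.3196] [0.1784 0.1049] 18.91
three [ 0.4749 -0.3027] [0.143 0.147] 74.85
pocket two [0.4452 0.3127] [0.0605 0.0611] 16.8
pocket two [0.509  0.3317] [0.0433 0.0427] 16.6
pocket three [ 0.4379 -0.3171] [0.0591 0.0588] 74.7
pocket three [ 0.5024 -0.3341] [0.0415 0.0403] 74.9
pocket three [ 0.4823 -0.2632] [0.0359 0.1162] 75.8
```

```bash
cat > go.py <<'E'
import sys,numpy as np
from plant import ctrl
from scipy.spatial.transform import Rotation as Ro
o=ctrl.get_obs(); R=Ro.from_euler('xyz',o["orientation"],degrees=True).as_matrix()
p=o["tool_pos"]; psi=np.degrees(np.arctan2(R[1,2],R[0,2]))
print("t",round(o["clock"],2),"p",p.round(4),"psi",psi.round(2),"down",R[:,0].round(3),"F",o["force"].round(1),"open",round(o["opening"],4),"J6",o["joint_pos"][5].round(1))
for a in sys.argv[1:]:
    t=np.array([float(x) for x in a.split(",")]); d=t-p; l=np.linalg.norm(d); n=max(1,int(np.ceil(l/.055)))
    o_=R.T@d; print(a,"offset",o_.round(4),"len",l.round(3),"n",n,"per",(o_/n).round(4)); p=t
E
python3 go.py .4417,.1303,.10 .4417,.1303,.009
```

```text
t 0.1 p [0.2261 0.6355 0.2257] psi -109.59 down [-0.    -0.001 -1.   ] F [-0.5  0.1 -0.3] open 0.0876 J6 -16.5
.4417,.1303,.10 offset [0.1264 0.3725 0.4035] len 0.564 n 11 per [0.0115 0.0339 0.0367]
.4417,.1303,.009 offset [ 0.091  -0.     -0.0001] len 0.091 n 2 per [ 0.0455 -0.     -0.0001]
```

Emit:
servo_tool(
  motion=[
    {"offset":[0.0,0.034,0.037],"roll":0,"claw":1},
    {"offset":[0.005,0.034,0.037],"roll":0,"claw":1},
    {"offset":[0.01,0.034,0.037],"roll":0,"claw":1},
    {"offset":[0.013,0.034,0.037],"roll":0,"claw":1},
    {"offset":[0.013,0.034,0.037],"roll":0,"claw":1},
    {"offset":[0.013,0.034,0.037],"roll":0,"claw":1},
    {"offset":[0.013,0.034,0.037],"roll":0,"claw":1},
    {"offset":[0.013,0.034,0.037],"roll":0,"claw":1},
    {"offset":[0.015,0.034,0.037],"roll":0,"claw":1},
    {"offset":[0.015,0.034,0.036],"roll":0,"claw":1},
    {"offset":[0.015,0.032,0.034],"roll":0,"claw":1},
    {"offset":[0,0,0],"roll":0,"claw":1},
  ],
)

```text
clock: 1.6
tool_pos: [0.4412, 0.1284, 0.1001]
orientation: [-34.3, 89.8, -144.2]
force: [-0.5, -0.0, 0.1]
opening: 0.0875
```

```bash
python3 go.py .4417,.1303,.009
```

```text
t 1.6 p [0.4412 0.1284 0.1001] psi -109.83 down [-0.003 -0.002 -1.   ] F [-0.5 -0.   0.1] open 0.0875 J6 29.3
.4417,.1303,.009 offset [ 0.0911  0.     -0.0022] len 0.091 n 2 per [ 0.0456  0.     -0.0011]
```

Emit:
servo_tool(
  motion=[
    {"offset":[0.045,0,-0.002],"roll":0,"claw":1},
    {"offset":[0.03,0,0],"roll":0,"claw":1},
    {"offset":[0.016,0,0],"roll":0,"claw":1},
    {"offset":[0,0,0],"roll":0,"claw":-1},
    {"offset":[0,0,0],"roll":0,"claw":-1},
    {"offset":[0,0,0],"roll":0,"claw":-1},
    {"offset":[0,0,0],"roll":0,"claw":-1},
    {"offset":[0,0,0],"roll":0,"claw":-1},
    {"offset":[0,0,0],"roll":0,"claw":-1},
  ],
)

```text
clock: 2.72
tool_pos: [0.4423, 0.1334, 0.0109]
orientation: [128.4, 90.0, 18.9]
force: [-2.2, -0.9, 6.4]
opening: 0.0433
```

```bash
python3 go.py .4412,.1303,.08 .4379,-.3171,.08
```

```text
t 2.73 p [0.4423 0.1334 0.0109] psi -109.58 down [ 0.  0. -1.] F [-2.2 -0.9  6.4] open 0.0433 J6 29.1
.4412,.1303,.08 offset [-0.0691 -0.      0.0033] len 0.069 n 2 per [-0.0345 -0.      0.0016]
.4379,-.3171,.08 offset [-0.      0.1468  0.4226] len 0.447 n 9 per [-0.      0.0163  0.047 ]
```

Emit:
servo_tool(
  motion=[
    {"offset":[-0.02,0,0],"roll":0,"claw":-1},
    {"offset":[-0.05,0,0],"roll":0,"claw":-1},
    {"offset":[0,0,0],"roll":0,"claw":-1},
    {"offset":[0,0,0],"roll":0,"claw":-1},
  ],
)

```text
clock: 3.22
tool_pos: [0.442, 0.1333, 0.0803]
orientation: [-161.6, 90.0, 88.8]
force: [0.5, -0.8, -1.6]
opening: 0.0434
```

```bash
python3 - <<'E'
from plant import ctrl
import cv2,numpy as np
for n in ("scene","top"):
    s=ctrl.snapshot(n); f=s["frame"]; np.savez(n+"1.npz",**s)
    f=f[180:380,150:400] if n=="scene" else f[200:400,180:430]
    cv2.imwrite(f"pics/{n}1.png",cv2.resize(f,None,fx=3,fy=3))
E
python3 go.py
```

```text
t 3.33 p [0.4416 0.1329 0.0796] psi -109.6 down [-0.002 -0.001 -1.   ] F [ 0.1  0.5 -0.7] open 0.0435 J6 29.1
```

View pics/scene1.png

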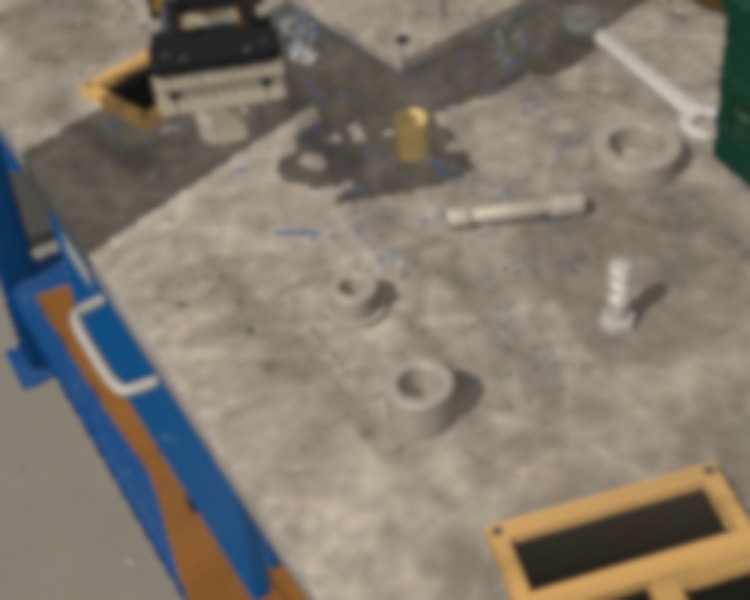

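View pics/top1.png

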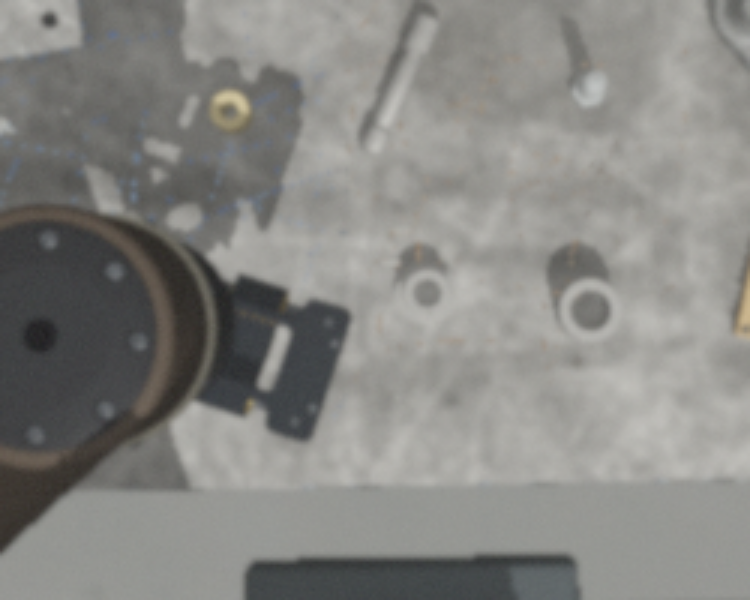

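```bash
python3 go.py .4379,-.3171,.08 .4379,-.3171,.0135
```

```text
t 3.33 p [0.4416 0.1329 0.0796] psi -109.6 down [-0.002 -0.001 -1.   ] F [ 0.1  0.5 -0.7] open 0.0435 J6 29.1
.4379,-.3171,.08 offset [0.     0.1475 0.4252] len 0.45 n 9 per [0.     0.0164 0.0472]
.4379,-.3171,.0135 offset [ 0.0665  0.0001 -0.0001] len 0.066 n 2 per [ 0.0332  0.     -0.    ]
```

Emit:
servo_tool(
  motion=[
    {"offset":[0,0.0165,0.0475],"roll":0,"claw":-1},
    {"offset":[0,0.0165,0.0475],"roll":0,"claw":-1},
    {"offset":[0,0.0165,0.0475],"roll":0,"claw":-1},
    {"offset":[0,0.0165,0.0475],"roll":0,"claw":-1},
    {"offset":[0,0.0165,0.0475],"roll":0,"claw":-1},
    {"offset":[0,0.0165,0.0475],"roll":0,"claw":-1},
    {"offset":[0,0.0165,0.0475],"roll":0,"claw":-1},
    {"offset":[0,0.0165,0.0475],"roll":0,"claw":-1},
    {"offset":[0,0.0155,0.045],"roll":0,"claw":-1},
    {"offset":[0,0,0],"roll":0,"claw":-1},
    {"offset":[0,0,0],"roll":0,"claw":-1},
    {"offset":[0,0,0],"roll":0,"claw":-1},
  ],
)

```text
clock: 4.82
tool_pos: [0.4386, -0.3154, 0.0801]
orientation: [-92.3, 89.9, 158.1]
force: [-0.3, 0.5, -2.2]
opening: 0.0434
```

```bash
python3 go.py .4379,-.3171,.0135
python3 - <<'E'
from plant import ctrl
import cv2,numpy as np
for n in ("scene",):
    s=ctrl.snapshot(n); f=s["frame"]
    f=f[230:480,250:500] 
    cv2.imwrite(f"pics/{n}2.png",cv2.resize(f,None,fx=2.4,fy=2.4))
E
```

```text
t 4.83 p [ 0.4386 -0.3154  0.0801] psi -109.52 down [-0.001  0.    -1.   ] F [-0.3  0.5 -2.2] open 0.0434 J6 85.4
.4379,-.3171,.0135 offset [ 0.0666 -0.      0.0018] len 0.067 n 2 per [ 0.0333 -0.      0.0009]
```

View pics/scene2.png

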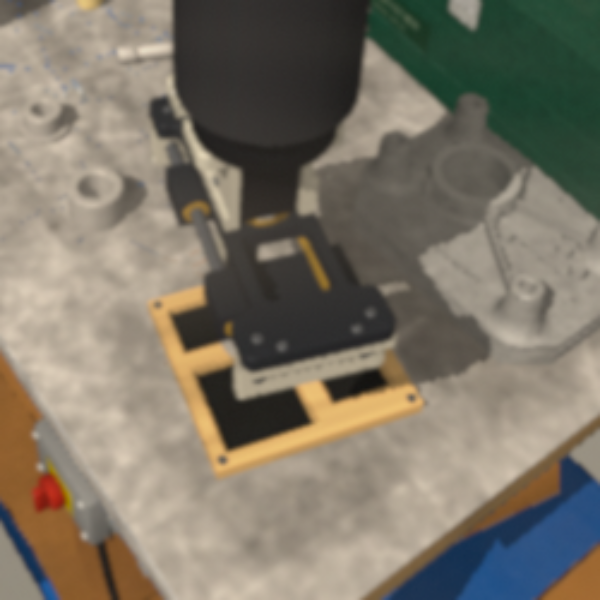

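Emit:
servo_tool(
  motion=[
    {"offset":[0.03,0,0.0015],"roll":0,"claw":-1},
    {"offset":[0.02,0,0],"roll":0,"claw":-1},
    {"offset":[0.01,0,0],"roll":0,"claw":-1},
    {"offset":[0.005,0,0],"roll":0,"claw":-1},
    {"offset":[0,0,0],"roll":0,"claw":-1},
    {"offset":[0,0,0],"roll":0,"claw":-1},
  ],
)

```text
clock: 5.62
tool_pos: [0.4389, -0.318, 0.0163]
orientation: [88.4, 89.9, -21.2]
force: [-0.2, -0.7, -1.0]
opening: 0.0433
```

```bash
python3 go.py
```

```text
t 5.62 p [ 0.4389 -0.318   0.0163] psi -109.57 down [ 0.001 -0.    -1.   ] F [-0.2 -0.7 -1. ] open 0.0433 J6 85.6
```

Emit:
servo_tool(
  motion=[
    {"offset":[0.001,0,0],"roll":0,"claw":-1},
    {"offset":[0,0,0],"roll":0,"claw":0.4},
    {"offset":[0,0,0],"roll":0,"claw":0.4},
    {"offset":[0,0,0],"roll":0,"claw":0.4},
    {"offset":[-0.02,0,0],"roll":0,"claw":0.4},
    {"offset":[-0.06,0,0],"roll":0,"claw":1},
    {"offset":[0,-0.016,-0.05],"roll":0,"claw":1},
    {"offset":[0,-0.016,-0.05],"roll":0,"claw":1},
    {"offset":[0,-0.016,-0.05],"roll":0,"claw":1},
    {"offset":[0,-0.016,-0.03],"roll":0,"claw":1},
    {"offset":[0,0,0],"roll":0,"claw":1},
  ],
)

```text
clock: 7.0
tool_pos: [0.4383, -0.1251, 0.0949]
orientation: [129.4, 90.0, 20.0]
force: [0.1, 0.1, -0.4]
opening: 0.0878
```

```bash
python3 - <<'E'
from plant import ctrl
import cv2,numpy as np
for n in ("scene","top"):
    s=ctrl.snapshot(n); f=s["frame"]; np.savez(n+"3.npz",**s)
    f=f[230:480,250:500] if n=="scene" else f[200:400,300:550]
    cv2.imwrite(f"pics/{n}3.png",cv2.resize(f,None,fx=2.4,fy=2.4))
E
python3 go.py .4418,-.1187,.1 .4418,-.1187,.011
```

```text
t 7.1 p [ 0.4386 -0.1266  0.0948] psi -109.5 down [ 0. -0. -1.] F [ 0.2 -0.1  0.2] open 0.0877 J6 61.7
.4418,-.1187,.1 offset [-0.0052  0.0004 -0.0085] len 0.01 n 1 per [-0.0052  0.0004 -0.0085]
.4418,-.1187,.011 offset [ 0.089 -0.     0.   ] len 0.089 n 2 per [ 0.0445 -0.      0.    ]
```

View pics/scene3.png

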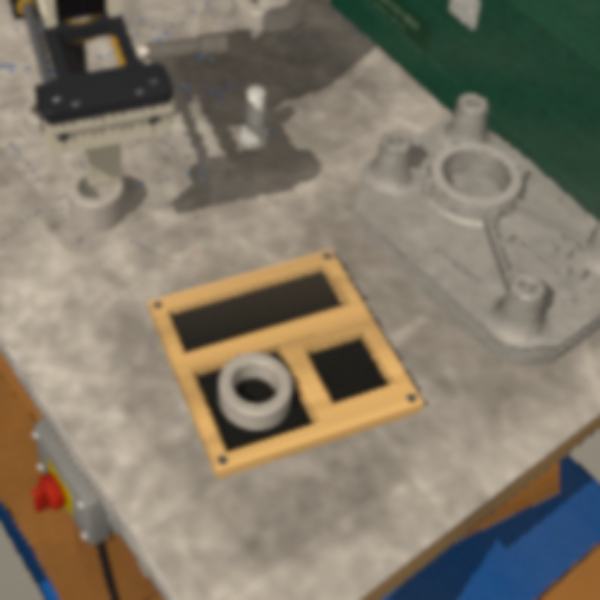

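View pics/top3.png

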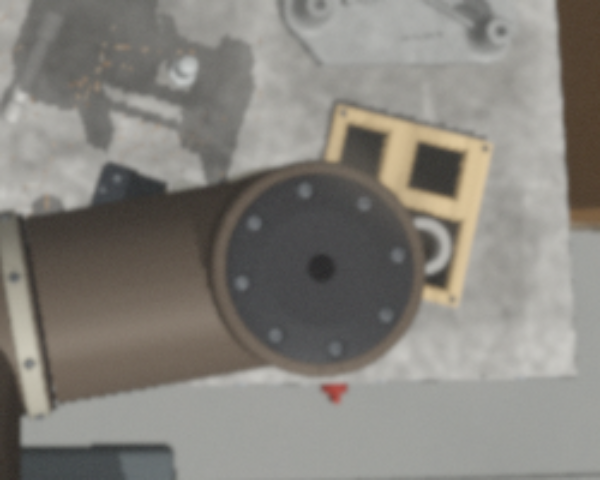

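```bash
cat > chk.py <<'E'
from h import *
TR={"two":((.4731,.3216),16.75),"three":((.4739,-.2996),-14.9)}
PK={"tall":("two",-.029,0),"bolt":("two",.038,0),"flat":("three",-.029,-.026),"sleeve":("three",.038,-.026),"gauge":("three",0,.038)}
HT={"tall":.034,"bolt":.058,"flat":.022,"sleeve":.038,"gauge":.023}
def where(s,name,win=.035):
    t,px,py=PK[name]; (cx,cy),a=TR[t]; a=np.radians(a)
    C=cloud(s); d=C[...,:2]-[cx,cy]
    x=d[...,0]*np.cos(a)+d[...,1]*np.sin(a)-px; y=-d[...,0]*np.sin(a)+d[...,1]*np.cos(a)-py
    wx=win if name!="gauge" else .06
    m=(abs(x)<wx)&(abs(y)<win)&(abs(C[...,2]-HT[name])<(.005 if name!="gauge" else .011))
    P=np.c_[x[m],y[m],C[...,2][m]].astype(np.float32)
    if name=="gauge":
        R=cv2.minAreaRect(P[:,:2]); print(name,len(P),"rect",R)
    else:
        c,r=cv2.minEnclosingCircle(P[:,:2]); A=np.c_[P[:,:2],np.ones(len(P))]
        k=np.linalg.lstsq(A,P[:,2],rcond=None)[0]
        print(name,len(P),"circ",np.round(c,4),round(r,4),"med",np.median(P,0).round(4),"mean",P.mean(0).round(4),"slope",k[:2].round(3))
E
python3 -c "
from chk import *
where(load('scene3'),'flat')"
```

```text
Traceback (most recent call last):
  File "chk.py", line 15, in where
    c,r=cv2.minEnclosingCircle(P[:,:2]); A=np.c_[P[:,:2],np.ones(len(P))]
        ~~~~~~~~~~~~~~~~~~~~~~^^^^^^^^^
cv2.error: OpenCV(4.12.0) /io/opencv/modules/imgproc/src/shapedescr.cpp:201: error: (-215:Assertion failed) count >= 0 && (depth == CV_32F || depth == CV_32S) in function 'minEnclosingCircle'
```

```bash
sed -i 's/P\[:,:2\])/np.ascontiguousarray(P[:,:2]))/' chk.py
python3 -c "
from chk import *
s=load('scene3'); C=cloud(s); print(C[395,355], s['z_map'][395,355], C[390:396,350:360,2].round(3)[0])
print(project(s,[.4379,-.3171,.022]),project(s,[.4379,-.3171,.004]))
where(s,'flat')"
```

```text
[ 0.442394   -0.31650643  0.00417614] 0.7075494 [0.005 0.007 0.005 0.005 0.005 0.006 0.005 0.007 0.004 0.004]
[[353.30005007 389.97212477]] [[352.92651937 396.79603453]]
flat 431 circ [ 0.0037 -0.0011] 0.0236 med [ 0.0024 -0.0015  0.0225] mean [ 0.0027 -0.0017  0.0221] slope [-0.     0.008]
```

Emit:
servo_tool(
  motion=[
    {"offset":[0.01,0,-0.0085],"roll":0,"claw":1},
    {"offset":[0.04,0,0],"roll":0,"claw":1},
    {"offset":[0.024,0,0],"roll":0,"claw":1},
    {"offset":[0.01,0,0],"roll":0,"claw":1},
    {"offset":[0,0,0],"roll":0,"claw":-1},
    {"offset":[0,0,0],"roll":0,"claw":-1},
    {"offset":[0,0,0],"roll":0,"claw":-1},
    {"offset":[0,0,0],"roll":0,"claw":-1},
    {"offset":[0,0,0],"roll":0,"claw":-1},
    {"offset":[0,0,0],"roll":0,"claw":-1},
  ],
)

```text
clock: 8.35
tool_pos: [0.4414, -0.1187, 0.0109]
orientation: [116.3, 90.0, 6.7]
force: [-1.5, 0.9, 5.2]
opening: 0.0403
```

```bash
python3 go.py
```

```text
t 8.35 p [ 0.4414 -0.1187  0.0109] psi -109.58 down [ 0.  0. -1.] F [-1.5  0.9  5.2] open 0.0403 J6 60.7
```

Emit:
servo_tool(
  motion=[
    {"offset":[-0.02,0,0],"roll":0,"claw":-1},
    {"offset":[-0.05,0,0],"roll":0,"claw":-1},
    {"offset":[0,0,0],"roll":0,"claw":-1},
    {"offset":[0,0,0],"roll":0,"claw":-1},
  ],
)

```text
clock: 8.85
tool_pos: [0.4407, -0.1187, 0.0802]
orientation: [-144.2, 90.0, 106.2]
force: [-0.6, 0.2, -2.8]
opening: 0.0409
```

```bash
python3 go.py .4453,.313,.081 .4453,.313,.016
```

```text
t 8.85 p [ 0.4407 -0.1187  0.0802] psi -109.61 down [-0.  0. -1.] F [-0.6  0.2 -2.8] open 0.0409 J6 60.7
.4453,.313,.081 offset [-0.0006 -0.1406 -0.4082] len 0.432 n 8 per [-0.0001 -0.0176 -0.051 ]
.4453,.313,.016 offset [0.065 0.    0.   ] len 0.065 n 2 per [0.0325 0.     0.    ]
```

Emit:
servo_tool(
  motion=[
    {"offset":[0,-0.0175,-0.051],"roll":0,"claw":-1},
    {"offset":[0,-0.0175,-0.051],"roll":0,"claw":-1},
    {"offset":[0,-0.0175,-0.051],"roll":0,"claw":-1},
    {"offset":[0,-0.0175,-0.051],"roll":0,"claw":-1},
    {"offset":[0,-0.0175,-0.051],"roll":0,"claw":-1},
    {"offset":[0,-0.0175,-0.051],"roll":0,"claw":-1},
    {"offset":[0,-0.0175,-0.051],"roll":0,"claw":-1},
    {"offset":[0,-0.018,-0.051],"roll":0,"claw":-1},
    {"offset":[0,0,0],"roll":0,"claw":-1},
    {"offset":[0,0,0],"roll":0,"claw":-1},
    {"offset":[0,0,0],"roll":0,"claw":-1},
  ],
)

```text
clock: 10.22
tool_pos: [0.4452, 0.3113, 0.0797]
orientation: [-20.1, 89.9, -129.8]
force: [-0.0, 0.3, -2.0]
opening: 0.0408
```

```bash
python3 go.py .4453,.313,.016
python3 - <<'E'
from plant import ctrl
import cv2,numpy as np
for n in ("scene",):
    s=ctrl.snapshot(n); f=s["frame"]; np.savez(n+"4.npz",**s)
    f=f[120:320,100:350]
    cv2.imwrite(f"pics/{n}4.png",cv2.resize(f,None,fx=3,fy=3))
E
```

```text
t 10.22 p [0.4452 0.3113 0.0797] psi -109.64 down [-0.001 -0.001 -1.   ] F [-0.   0.3 -2. ] open 0.0408 J6 14.7
.4453,.313,.016 offset [ 0.0637 -0.0004 -0.0018] len 0.064 n 2 per [ 0.0319 -0.0002 -0.0009]
```

View pics/scene4.png

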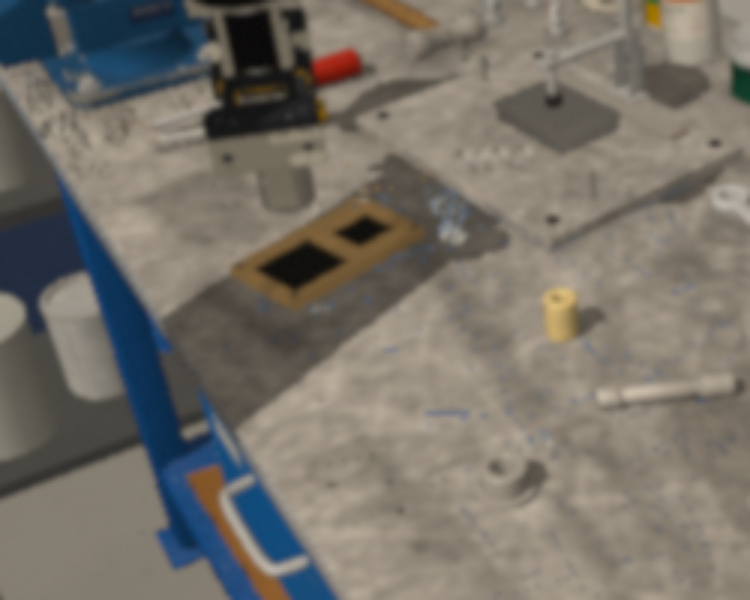

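Emit:
servo_tool(
  motion=[
    {"offset":[0.03,0,-0.001],"roll":0,"claw":-1},
    {"offset":[0.02,0,0],"roll":0,"claw":-1},
    {"offset":[0.01,0,0],"roll":0,"claw":-1},
    {"offset":[0.004,0,0],"roll":0,"claw":-1},
    {"offset":[0,0,0],"roll":0,"claw":-1},
    {"offset":[0,0,0],"roll":0,"claw":-1},
  ],
)

```text
clock: 11.02
tool_pos: [0.4463, 0.314, 0.0173]
orientation: [160.8, 89.9, 51.2]
force: [-0.0, 0.1, -3.0]
opening: 0.0409
```

```bash
python3 go.py .5766,.1156,.1
```

```text
t 11.03 p [0.4463 0.314  0.0173] psi -109.58 down [ 0.001  0.001 -1.   ] F [-0.   0.1 -3. ] open 0.0409 J6 14.7
.5766,.1156,.1 offset [-0.0828  0.1893  0.1432] len 0.251 n 5 per [-0.0166  0.0379  0.0286]
```

Emit:
servo_tool(
  motion=[
    {"offset":[0.002,0,0],"roll":0,"claw":-1},
    {"offset":[0,0,0],"roll":0,"claw":-1},
    {"offset":[0,0,0],"roll":0,"claw":0.4},
    {"offset":[0,0,0],"roll":0,"claw":0.4},
    {"offset":[0,0,0],"roll":0,"claw":0.4},
    {"offset":[-0.025,0,0],"roll":0,"claw":0.4},
    {"offset":[-0.06,0,0],"roll":0,"claw":0.4},
    {"offset":[0,0.0475,0.036],"roll":0,"claw":0.4},
    {"offset":[0,0.0475,0.036],"roll":0,"claw":0.4},
    {"offset":[0,0.0475,0.036],"roll":0,"claw":0.4},
    {"offset":[0,0.0465,0.035],"roll":0,"claw":0.4},
    {"offset":[0,0,0],"roll":0,"claw":0.4},
  ],
)

```text
clock: 12.52
tool_pos: [0.5774, 0.1122, 0.0992]
orientation: [-16.1, 90.0, -126.0]
force: [0.0, 0.0, -0.6]
opening: 0.0614
```

```bash
python3 - <<'E'
from plant import ctrl
from chk import *
s=ctrl.snapshot("scene"); where(s,"tall"); s=ctrl.snapshot("top"); where(s,"tall")
E
python3 go.py .5766,.1156,.1 .5766,.1156,.011
```

```text
tall 130 circ [ 0.0033 -0.0017] 0.0227 med [ 0.0025 -0.0048  0.0341] mean [ 0.0026 -0.0041  0.0336] slope [-0.003  0.026]
tall 230 circ [0.0004 0.0005] 0.0216 med [0.0008 0.0007 0.033 ] mean [0.0008 0.0001 0.033 ] slope [-0.015  0.   ]
t 12.62 p [0.5761 0.1147 0.0992] psi -109.7 down [-0. -0. -1.] F [0.  0.6 0.4] open 0.0617 J6 40.0
.5766,.1156,.1 offset [-0.0008  0.0002 -0.001 ] len 0.001 n 1 per [-0.0008  0.0002 -0.001 ]
.5766,.1156,.011 offset [ 0.089  0.    -0.   ] len 0.089 n 2 per [ 0.0445  0.     -0.    ]
```

Tall bush is centred in its pocket (within 1 mm in the top view). Next, the sleeve.

Emit:
servo_tool(
  motion=[
    {"offset":[0.045,0,-0.001],"roll":0,"claw":0.4},
    {"offset":[0.033,0,0],"roll":0,"claw":0.4},
    {"offset":[0.01,0,0],"roll":0,"claw":0.4},
    {"offset":[0,0,0],"roll":0,"claw":-1},
    {"offset":[0,0,0],"roll":0,"claw":-1},
    {"offset":[0,0,0],"roll":0,"claw":-1},
    {"offset":[0,0,0],"roll":0,"claw":-1},
    {"offset":[0,0,0],"roll":0,"claw":-1},
    {"offset":[0,0,0],"roll":0,"claw":-1},
    {"offset":[-0.02,0,0],"roll":0,"claw":-1},
    {"offset":[-0.055,0,0],"roll":0,"claw":-1},
    {"offset":[0,0,0],"roll":0,"claw":-1},
  ],
)

```text
clock: 14.12
tool_pos: [0.5791, 0.1177, 0.0908]
orientation: [133.8, 89.6, 24.2]
force: [0.5, 0.1, -2.0]
opening: 0.0249
```

```bash
python3 go.py .5024,-.3346,.095 .5024,-.3346,.017
```

```text
t 14.12 p [0.5791 0.1177 0.0908] psi -109.55 down [ 0.007  0.003 -1.   ] F [ 0.5  0.1 -2. ] open 0.0249 J6 40.0
.5024,-.3346,.095 offset [-0.0062  0.0791  0.4519] len 0.459 n 9 per [-0.0007  0.0088  0.0502]
.5024,-.3346,.017 offset [ 0.078  -0.0004  0.0004] len 0.078 n 2 per [ 0.039  -0.0002  0.0002]
```

Emit:
servo_tool(
  motion=[
    {"offset":[0,0.009,0.05],"roll":0,"claw":-1},
    {"offset":[0,0.009,0.05],"roll":0,"claw":-1},
    {"offset":[0,0.009,0.05],"roll":0,"claw":-1},
    {"offset":[0,0.009,0.05],"roll":0,"claw":-1},
    {"offset":[0,0.009,0.05],"roll":0,"claw":-1},
    {"offset":[0,0.009,0.05],"roll":0,"claw":-1},
    {"offset":[0,0.009,0.05],"roll":0,"claw":-1},
    {"offset":[0,0.008,0.05],"roll":0,"claw":-1},
    {"offset":[0,0.008,0.05],"roll":0,"claw":-1},
    {"offset":[0,0,0],"roll":0,"claw":-1},
    {"offset":[0,0,0],"roll":0,"claw":-1},
    {"offset":[0,0,0],"roll":0,"claw":-1},
  ],
)

```text
clock: 15.62
tool_pos: [0.5001, -0.333, 0.0863]
orientation: [-107.4, 90.0, 143.0]
force: [-0.6, 0.2, -1.2]
opening: 0.0246
```

```bash
python3 go.py .5024,-.3344,.0165
python3 - <<'E'
from plant import ctrl
import cv2,numpy as np
for n in ("scene",):
    s=ctrl.snapshot(n); f=s["frame"]; np.savez(n+"5.npz",**s)
    f=f[230:480,250:500]
    cv2.imwrite(f"pics/{n}5.png",cv2.resize(f,None,fx=2.4,fy=2.4))
E
```

```text
t 15.62 p [ 0.5001 -0.333   0.0863] psi -109.53 down [-0.  0. -1.] F [-0.6  0.2 -1.2] open 0.0246 J6 85.5
.5024,-.3344,.0165 offset [0.0698 0.0027 0.0005] len 0.07 n 2 per [0.0349 0.0014 0.0003]
```

View pics/scene5.png

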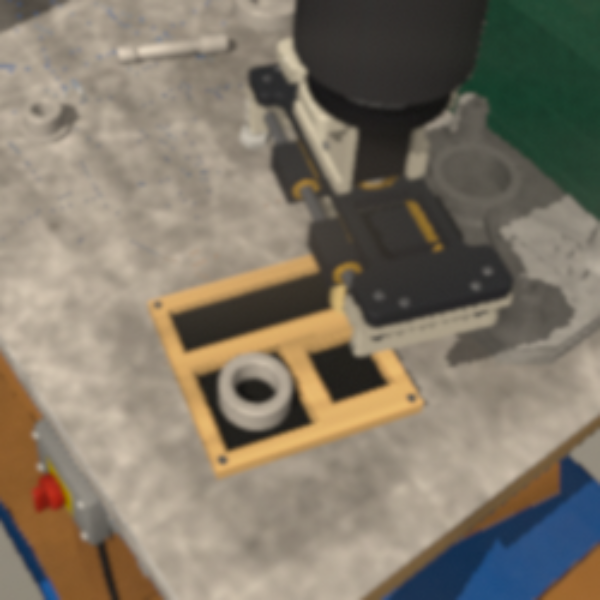

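Emit:
servo_tool(
  motion=[
    {"offset":[0.03,0.002,0],"roll":0,"claw":-1},
    {"offset":[0.025,0,0],"roll":0,"claw":-1},
    {"offset":[0.01,0,0],"roll":0,"claw":-1},
    {"offset":[0.004,0,0],"roll":0,"claw":-1},
    {"offset":[0,0,0],"roll":0,"claw":-1},
    {"offset":[0,0,0],"roll":0,"claw":-1},
  ],
)

```text
clock: 16.42
tool_pos: [0.5025, -0.3348, 0.0185]
orientation: [90.0, 89.9, -19.6]
force: [0.8, 0.5, -1.3]
opening: 0.025
```

```bash
python3 go.py
```

```text
t 16.43 p [ 0.5025 -0.3348  0.0185] psi -109.57 down [ 0.001 -0.    -1.   ] F [ 0.8  0.5 -1.3] open 0.025 J6 85.6
```

Emit:
servo_tool(
  motion=[
    {"offset":[0.0025,0,0],"roll":0,"claw":-1},
    {"offset":[0,0,0],"roll":0,"claw":-1},
    {"offset":[0,0,0],"roll":0,"claw":-1},
  ],
)

```text
clock: 16.8
tool_pos: [0.5026, -0.3349, 0.0163]
orientation: [85.9, 89.9, -23.7]
force: [-0.3, 1.7, 4.7]
opening: 0.025
```

```bash
python3 go.py .5024,-.3344,.115 .5883,-.1239,.115
```

```text
t 16.8 p [ 0.5026 -0.3349  0.0163] psi -109.57 down [ 0.002 -0.001 -1.   ] F [-0.3  1.7  4.7] open 0.025 J6 85.6
.5024,-.3344,.115 offset [-0.0987 -0.0001 -0.0004] len 0.099 n 2 per [-0.0493 -0.0001 -0.0002]
.5883,-.1239,.115 offset [-0.      0.0104 -0.2271] len 0.227 n 5 per [-0.      0.0021 -0.0454]
```

Force rose to +4.7 N: the sleeve is on the floor. Release and go to the bolt.

Emit:
servo_tool(
  motion=[
    {"offset":[0,0,0],"roll":0,"claw":-0.05},
    {"offset":[0,0,0],"roll":0,"claw":-0.05},
    {"offset":[0,0,0],"roll":0,"claw":-0.05},
    {"offset":[-0.038,0,0],"roll":0,"claw":-0.05},
    {"offset":[-0.06,0,0],"roll":0,"claw":-0.05},
    {"offset":[0,0.002,-0.0455],"roll":0,"claw":0.2},
    {"offset":[0,0.002,-0.0455],"roll":0,"claw":0.2},
    {"offset":[0,0.002,-0.0455],"roll":0,"claw":0.2},
    {"offset":[0,0.002,-0.0455],"roll":0,"claw":0.2},
    {"offset":[0,0.002,-0.045],"roll":0,"claw":0.2},
    {"offset":[0,0,0],"roll":0,"claw":0.2},
    {"offset":[0,0,0],"roll":0,"claw":0.2},
  ],
)

```text
clock: 18.3
tool_pos: [0.5871, -0.124, 0.1128]
orientation: [-68.5, 90.0, -178.1]
force: [0.3, -0.9, 0.5]
opening: 0.0524
```

```bash
python3 - <<'E'
from plant import ctrl
from chk import *
s=ctrl.snapshot("scene"); where(s,"sleeve",.022); where(s,"flat"); cv2.imwrite("pics/scene6.png",s["frame"]); s=ctrl.snapshot("top"); where(s,"sleeve",.022)
E
python3 go.py .5883,-.1239,.024
```

```text
sleeve 194 circ [ 0.0007 -0.0001] 0.0139 med [ 0.0002 -0.0017  0.0385] mean [ 0.0001 -0.0014  0.038 ] slope [0.013 0.035]
flat 438 circ [ 0.0041 -0.0014] 0.0238 med [ 0.0023 -0.002   0.0223] mean [ 0.0027 -0.002   0.0219] slope [-0.002  0.016]
sleeve 109 circ [-0.0014  0.0005] 0.0134 med [-0.0011  0.0013  0.0364] mean [-0.0013  0.0009  0.0364] slope [-0.028  0.035]
t 18.4 p [ 0.5869 -0.1249  0.1129] psi -109.64 down [-0. -0. -1.] F [-1.1  0.3  0.2] open 0.0528 J6 63.7
.5883,-.1239,.024 offset [ 0.0889  0.001  -0.0014] len 0.089 n 2 per [ 0.0445  0.0005 -0.0007]
```

View pics/scene6.png

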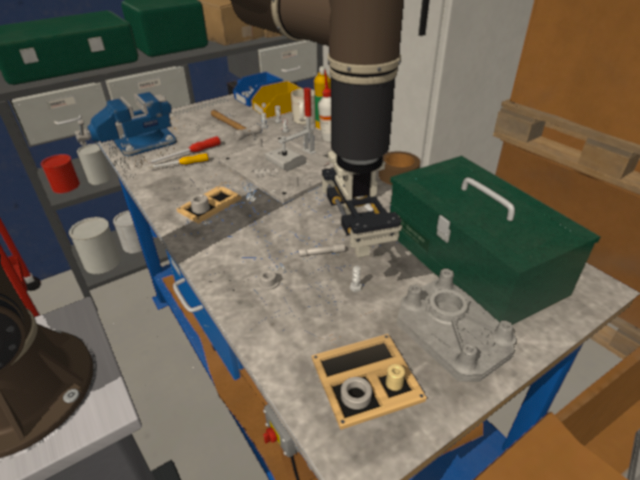

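Emit:
servo_tool(
  motion=[
    {"offset":[0.0,0.001,-0.001],"roll":0,"claw":0.2},
    {"offset":[0.045,0,0],"roll":0,"claw":0.2},
    {"offset":[0.033,0,0],"roll":0,"claw":0.2},
    {"offset":[0.01,0,0],"roll":0,"claw":0.2},
    {"offset":[0,0,0],"roll":0,"claw":-1},
    {"offset":[0,0,0],"roll":0,"claw":-1},
    {"offset":[0,0,0],"roll":0,"claw":-1},
    {"offset":[0,0,0],"roll":0,"claw":-1},
    {"offset":[0,0,0],"roll":0,"claw":-1},
    {"offset":[0,0,0],"roll":0,"claw":-1},
    {"offset":[0,0,0],"roll":0,"claw":-1},
  ],
)

```text
clock: 19.77
tool_pos: [0.5892, -0.1235, 0.0258]
orientation: [100.0, 89.9, -9.6]
force: [-0.7, -0.3, 5.6]
opening: 0.0168
```

```bash
python3 go.py
```

```text
t 19.77 p [ 0.5892 -0.1235  0.0258] psi -109.56 down [ 0.001 -0.    -1.   ] F [-0.7 -0.3  5.6] open 0.0168 J6 63.7
```

Emit:
servo_tool(
  motion=[
    {"offset":[-0.01,0,0],"roll":0,"claw":-1},
    {"offset":[-0.025,0,0],"roll":0,"claw":-1},
    {"offset":[-0.035,0,0],"roll":0,"claw":-1},
    {"offset":[0,0,0],"roll":0,"claw":-1},
    {"offset":[0,0,0],"roll":0,"claw":-1},
  ],
)

```text
clock: 20.4
tool_pos: [0.5881, -0.1233, 0.0949]
orientation: [-111.2, 90.0, 139.2]
force: [0.6, 0.3, -1.7]
opening: 0.0167
```

```bash
python3 - <<'E'
from plant import ctrl
import cv2,numpy as np
for n in ("scene",):
    s=ctrl.snapshot(n); f=s["frame"]; np.savez(n+"7.npz",**s)
    f=f[180:330,260:460]
    cv2.imwrite(f"pics/{n}7.png",cv2.resize(f,None,fx=4,fy=4))
E
python3 go.py .5095,.3322,.096
```

```text
t 20.45 p [ 0.5879 -0.1234  0.0943] psi -109.6 down [-0.001  0.    -1.   ] F [-0.3 -0.1 -1.3] open 0.017 J6 63.7
.5095,.3322,.096 offset [-0.0014 -0.2267 -0.4029] len 0.462 n 9 per [-0.0002 -0.0252 -0.0448]
```

View pics/scene7.png

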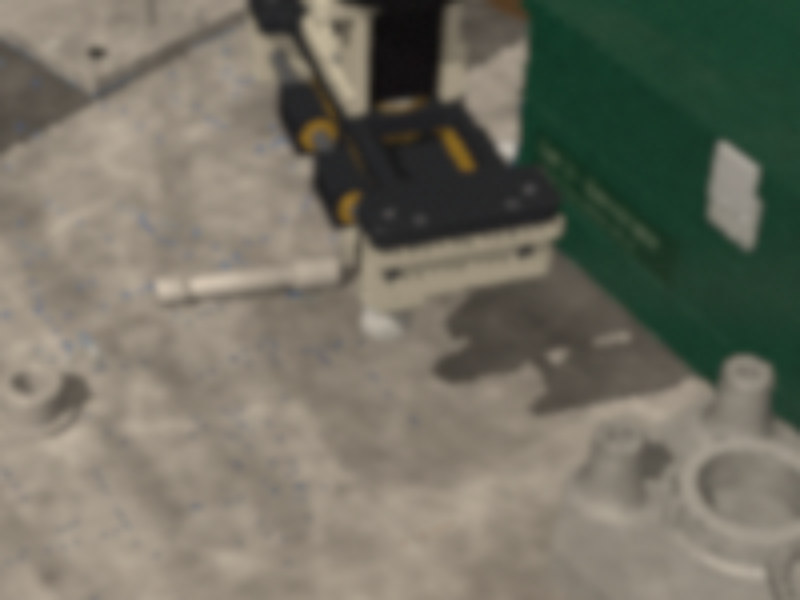

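Emit:
servo_tool(
  motion=[
    {"offset":[0,-0.0105,-0.0205],"roll":0,"claw":-1},
    {"offset":[0,-0.023,-0.0405],"roll":0,"claw":-1},
    {"offset":[0,-0.023,-0.0405],"roll":0,"claw":-1},
    {"offset":[0,-0.023,-0.0405],"roll":0,"claw":-1},
    {"offset":[0,-0.023,-0.0405],"roll":0,"claw":-1},
    {"offset":[0,-0.023,-0.0405],"roll":0,"claw":-1},
    {"offset":[0,-0.023,-0.0405],"roll":0,"claw":-1},
    {"offset":[0,-0.023,-0.0405],"roll":0,"claw":-1},
    {"offset":[0,-0.023,-0.0405],"roll":0,"claw":-1},
    {"offset":[0,-0.0225,-0.0405],"roll":0,"claw":-1},
    {"offset":[0,-0.01,-0.018],"roll":0,"claw":-1},
    {"offset":[0,0,0],"roll":0,"claw":-1},
  ],
)

```text
clock: 21.95
tool_pos: [0.5092, 0.333, 0.0939]
orientation: [-23.3, 89.9, -132.7]
force: [0.0, -0.3, -0.3]
opening: 0.0163
```

Emit:
servo_tool(
  motion=[
    {"offset":[0,0,0],"roll":0,"claw":-1},
    {"offset":[0,0,0],"roll":0,"claw":-1},
  ],
)

```text
clock: 22.2
tool_pos: [0.51, 0.3311, 0.0949]
orientation: [-26.0, 90.0, -135.7]
force: [-0.5, -0.0, -0.4]
opening: 0.0167
```

```bash
python3 - <<'E'
from plant import ctrl
import cv2,numpy as np
for n in ("scene",):
    s=ctrl.snapshot(n); f=s["frame"]; np.savez(n+"8.npz",**s)
    f=f[100:250,120:320]
    cv2.imwrite(f"pics/{n}8.png",cv2.resize(f,None,fx=4,fy=4))
E
python3 go.py .5095,.3322,.031
```

```text
t 22.25 p [0.5101 0.3312 0.095 ] psi -109.65 down [-0. -0. -1.] F [ 0.5 -0.6 -0.7] open 0.0168 J6 19.0
.5095,.3322,.031 offset [ 0.064  -0.0009 -0.0007] len 0.064 n 2 per [ 0.032  -0.0004 -0.0004]
```

View pics/scene8.png

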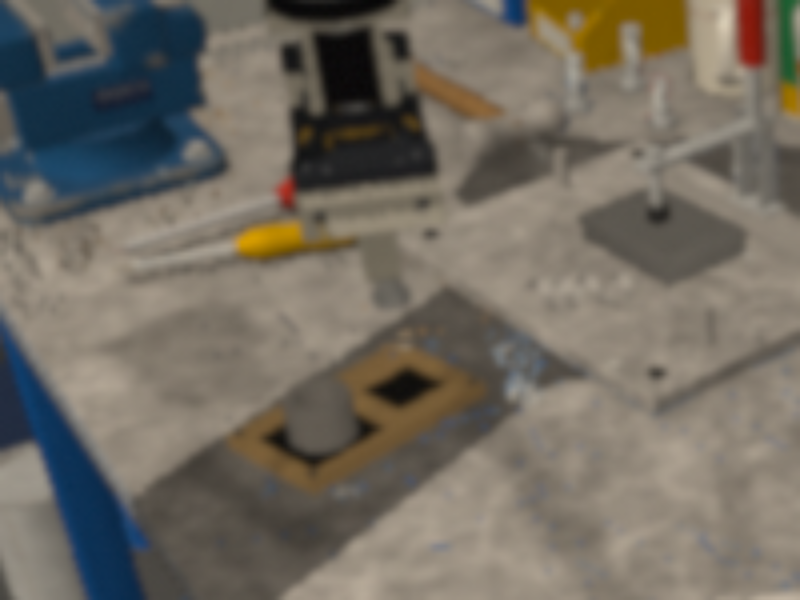

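Emit:
servo_tool(
  motion=[
    {"offset":[0.02,-0.001,-0.0005],"roll":0,"claw":-1},
    {"offset":[0.025,0,0],"roll":0,"claw":-1},
    {"offset":[0.013,0,0],"roll":0,"claw":-1},
    {"offset":[0.005,0,0],"roll":0,"claw":-1},
    {"offset":[0,0,0],"roll":0,"claw":-1},
    {"offset":[0,0,0],"roll":0,"claw":-1},
  ],
)

```text
clock: 23.0
tool_pos: [0.5095, 0.3335, 0.0328]
orientation: [154.8, 89.9, 45.2]
force: [0.1, -0.3, -0.9]
opening: 0.0168
```

Emit:
servo_tool(
  motion=[
    {"offset":[0.002,0,0],"roll":0,"claw":-1},
    {"offset":[0,0,0],"roll":0,"claw":-1},
    {"offset":[0,0,0],"roll":0,"claw":-1},
  ],
)

```text
clock: 23.38
tool_pos: [0.5091, 0.3332, 0.0302]
orientation: [157.0, 90.0, 47.4]
force: [0.3, -0.9, -0.6]
opening: 0.0167
```

Emit:
servo_tool(
  motion=[
    {"offset":[0.0015,0,0],"roll":0,"claw":-1},
    {"offset":[0,0,0],"roll":0,"claw":-1},
    {"offset":[0,0,0],"roll":0,"claw":-1},
  ],
)

```text
clock: 23.75
tool_pos: [0.5095, 0.3332, 0.0297]
orientation: [131.2, 89.9, 21.7]
force: [-2.6, -1.3, 7.1]
opening: 0.0167
```

```bash
python3 - <<'E'
from plant import ctrl
import cv2,numpy as np
for n in ("scene",):
    s=ctrl.snapshot(n); f=s["frame"]; np.savez(n+"9.npz",**s)
    f=f[130:250,140:300]
    cv2.imwrite(f"pics/{n}9.png",cv2.resize(f,None,fx=5,fy=5))
E
python3 go.py
```

```text
t 23.8 p [0.5095 0.3332 0.0298] psi -109.56 down [ 0.001  0.    -1.   ] F [-1.9 -1.9  7.3] open 0.0166 J6 18.8
```

View pics/scene9.png

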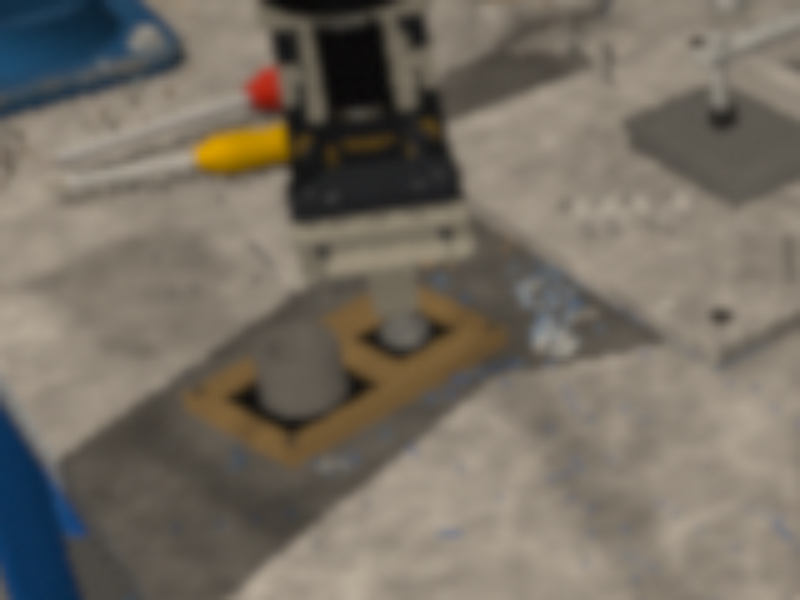

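Emit:
servo_tool(
  motion=[
    {"offset":[0,0,0],"roll":0,"claw":0},
    {"offset":[0,0,0],"roll":0,"claw":0},
    {"offset":[0,0,0],"roll":0,"claw":0},
    {"offset":[0,0,0],"roll":0,"claw":0},
    {"offset":[-0.02,0,0],"roll":0,"claw":0},
    {"offset":[-0.05,0,0],"roll":0,"claw":0},
    {"offset":[-0.01,0,0],"roll":5.4,"claw":0},
    {"offset":[0,0,0],"roll":0,"claw":0},
  ],
)

```text
clock: 24.8
tool_pos: [0.5094, 0.3336, 0.1096]
orientation: [168.2, 89.9, 53.2]
force: [-0.4, -0.5, 0.4]
opening: 0.0439
```

```bash
python3 go.py .5944,.0034,.1 .5944,.0034,.009
```

```text
t 24.8 p [0.5094 0.3336 0.1096] psi -114.96 down [ 0.001  0.002 -1.   ] F [-0.4 -0.5  0.4] open 0.0439 J6 13.5
.5944,.0034,.1 offset [0.0091 0.2163 0.2635] len 0.341 n 7 per [0.0013 0.0309 0.0376]
.5944,.0034,.009 offset [ 0.091  -0.      0.0002] len 0.091 n 2 per [ 0.0455 -0.      0.0001]
```

Emit:
servo_tool(
  motion=[
    {"offset":[0,0.031,0.0375],"roll":0,"claw":0},
    {"offset":[0.001,0.031,0.0375],"roll":0,"claw":0},
    {"offset":[0.002,0.031,0.0375],"roll":0,"claw":0},
    {"offset":[0.002,0.031,0.0375],"roll":0,"claw":0},
    {"offset":[0.002,0.031,0.0375],"roll":0,"claw":0},
    {"offset":[0.002,0.031,0.0375],"roll":0,"claw":0},
    {"offset":[0,0.0305,0.038],"roll":0,"claw":0},
    {"offset":[0,0,0],"roll":0,"claw":0},
    {"offset":[0,0,0],"roll":0,"claw":0},
    {"offset":[0,0,0],"roll":0,"claw":0},
  ],
)

```text
clock: 26.05
tool_pos: [0.5939, 0.0041, 0.0991]
orientation: [-56.5, 90.0, -171.4]
force: [0.2, 0.7, 0.5]
opening: 0.0438
```

```bash
python3 - <<'E'
from plant import ctrl
from chk import *
s=ctrl.snapshot("top"); where(s,"bolt",.022); cv2.imwrite("pics/top10.png",s["frame"])
s=ctrl.snapshot("scene"); where(s,"bolt",.022);cv2.imwrite("pics/scene10.png",cv2.resize(s["frame"][140:290,150:350],None,fx=4,fy=4))
E
python3 go.py .5944,.0034,.0095
```

```text
bolt 0 circ [0. 0.] 0.0 med [nan nan nan] mean [nan nan nan] slope [0. 0.]
bolt 23 circ [ 0.0012 -0.0032] 0.0082 med [ 0.0005 -0.0061  0.0571] mean [ 0.001  -0.0047  0.0569] slope [0.024 0.109]
t 26.15 p [0.5941 0.0043 0.0994] psi -114.87 down [-0. -0. -1.] F [ 0.2  0.4 -0.2] open 0.0439 J6 45.9
.5944,.0034,.0095 offset [0.0899 0.0007 0.0007] len 0.09 n 2 per [0.045  0.0003 0.0003]
  return _methods._mean(a, axis=axis, dtype=dtype,
  ret = um.true_divide(
chk.py:17: RuntimeWarning: Mean of empty slice.
  print(name,len(P),"circ",np.round(c,4),round(r,4),"med",np.median(P,0).round(4),"mean",P.mean(0).round(4),"slope",k[:2].round(3))
```

View pics/scene10.png

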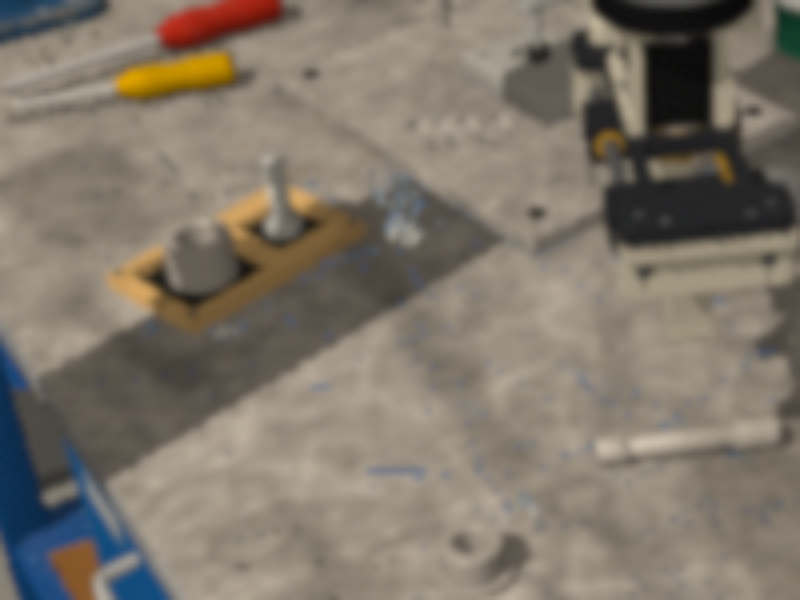

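View pics/top10.png

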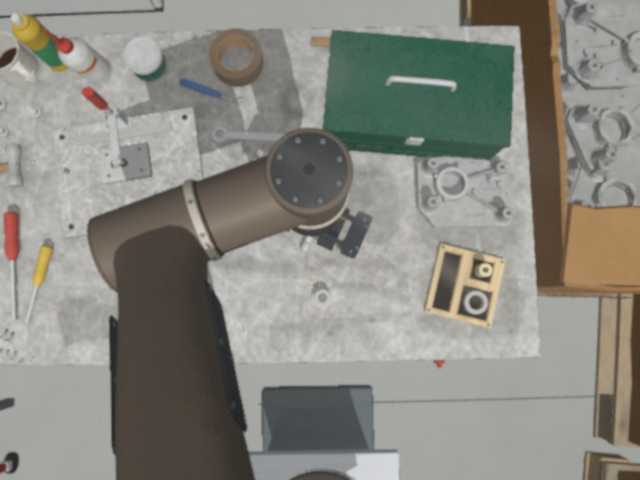

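Emit:
servo_tool(
  motion=[
    {"offset":[0.045,0.0005,0.0005],"roll":0,"claw":0},
    {"offset":[0.033,0,0],"roll":0,"claw":0},
    {"offset":[0.011,0,0],"roll":0,"claw":0},
    {"offset":[0,0,0],"roll":0,"claw":-1},
    {"offset":[0,0,0],"roll":0,"claw":-1},
    {"offset":[0,0,0],"roll":0,"claw":-1},
    {"offset":[0,0,0],"roll":0,"claw":-1},
    {"offset":[0,0,0],"roll":0,"claw":-1},
    {"offset":[0,0,0],"roll":0,"claw":-1},
  ],
)

```text
clock: 27.28
tool_pos: [0.5954, 0.0029, 0.0119]
orientation: [127.4, 89.9, 12.5]
force: [-0.5, 0.6, 6.7]
opening: 0.0185
```

```bash
python3 go.py
```

```text
t 27.27 p [0.5954 0.0029 0.0119] psi -114.96 down [ 0.002  0.    -1.   ] F [-0.5  0.6  6.7] open 0.0185 J6 45.9
```

Emit:
servo_tool(
  motion=[
    {"offset":[-0.02,0,0],"roll":0,"claw":-1},
    {"offset":[-0.05,0,0],"roll":0,"claw":-1},
    {"offset":[0,0,0],"roll":-10.2,"claw":-1},
    {"offset":[0,0,0],"roll":0,"claw":-1},
    {"offset":[0,0,0],"roll":0,"claw":-1},
  ],
)

```text
clock: 27.9
tool_pos: [0.5938, 0.0024, 0.0799]
orientation: [-66.6, 89.9, -171.6]
force: [-0.4, -0.6, -1.4]
opening: 0.0185
```

```bash
python3 go.py .4834,-.263,.085;  python3 - <<'E'
from plant import ctrl
import cv2,numpy as np
s=ctrl.snapshot("scene");cv2.imwrite("pics/scene11.png",cv2.resize(s["frame"][160:310,230:430],None,fx=4,fy=4))
E
```

```text
t 27.9 p [0.5938 0.0024 0.0799] psi -105.01 down [-0.001 -0.    -1.   ] F [-0.4 -0.6 -1.4] open 0.0185 J6 55.9
.4834,-.263,.085 offset [-0.0049 -0.0379  0.285 ] len 0.288 n 6 per [-0.0008 -0.0063  0.0475]
```

View pics/scene11.png

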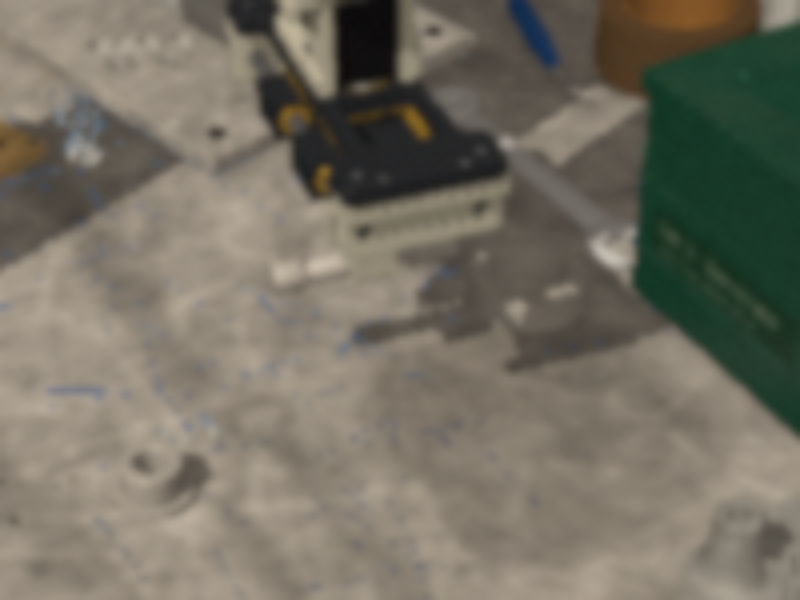

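Emit:
servo_tool(
  motion=[
    {"offset":[-0.005,-0.006,0.0475],"roll":0,"claw":-1},
    {"offset":[0,-0.0065,0.0475],"roll":0,"claw":-1},
    {"offset":[0,-0.0065,0.0475],"roll":0,"claw":-1},
    {"offset":[0,-0.0065,0.0475],"roll":0,"claw":-1},
    {"offset":[0,-0.0065,0.0475],"roll":0,"claw":-1},
    {"offset":[0,-0.006,0.0475],"roll":0,"claw":-1},
    {"offset":[0,0,0],"roll":0,"claw":-1},
    {"offset":[0,0,0],"roll":0,"claw":-1},
    {"offset":[0,0,0],"roll":0,"claw":-1},
  ],
)

```text
clock: 29.08
tool_pos: [0.4854, -0.2626, 0.0853]
orientation: [-88.6, 90.0, 166.6]
force: [-0.3, 0.6, -1.0]
opening: 0.0185
```

```bash
python3 go.py .4834,-.263,.018;  python3 - <<'E'
from plant import ctrl
import cv2,numpy as np
s=ctrl.snapshot("scene");cv2.imwrite("pics/scene12.png",cv2.resize(s["frame"][280:430,270:470],None,fx=4,fy=4))
E
```

```text
t 29.07 p [ 0.4854 -0.2626  0.0853] psi -104.77 down [-0.  0. -1.] F [-0.3  0.6 -1. ] open 0.0185 J6 83.3
.4834,-.263,.018 offset [ 0.0673 -0.0018  0.0009] len 0.067 n 2 per [ 0.0337 -0.0009  0.0005]
```

View pics/scene12.png

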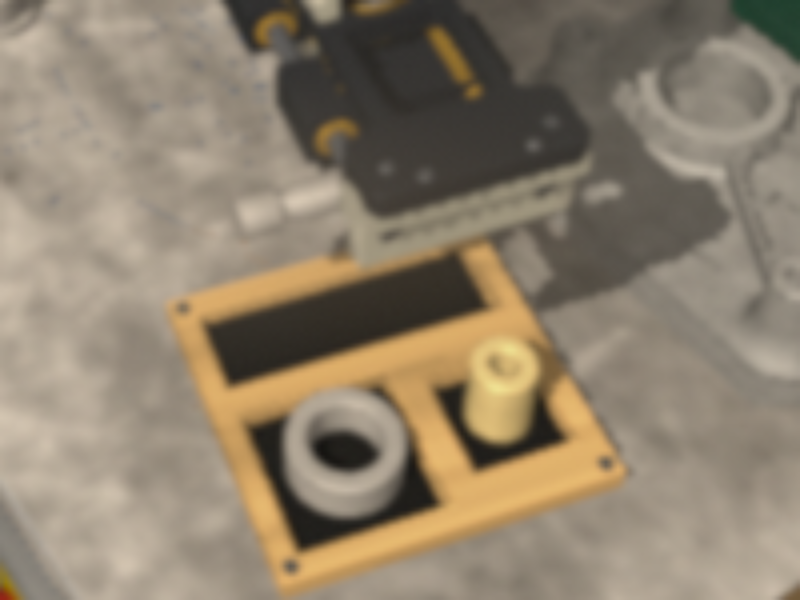

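Emit:
servo_tool(
  motion=[
    {"offset":[0.03,-0.0015,0.0005],"roll":0,"claw":-1},
    {"offset":[0.02,0,0],"roll":0,"claw":-1},
    {"offset":[0.011,0,0],"roll":0,"claw":-1},
    {"offset":[0.004,0,0],"roll":0,"claw":-1},
    {"offset":[0.002,0,0],"roll":0,"claw":-1},
    {"offset":[0,0,0],"roll":0,"claw":-1},
    {"offset":[0,0,0],"roll":0,"claw":-1},
  ],
)

```text
clock: 30.0
tool_pos: [0.4838, -0.2635, 0.0191]
orientation: [92.8, 89.9, -12.0]
force: [-0.6, 0.6, -1.3]
opening: 0.0187
```

```bash
python3 go.py
```

```text
t 30.0 p [ 0.4838 -0.2635  0.0191] psi -104.78 down [ 0.001 -0.    -1.   ] F [-0.6  0.6 -1.3] open 0.0187 J6 83.4
```

Emit:
servo_tool(
  motion=[
    {"offset":[0.0025,0,0],"roll":0,"claw":-1},
    {"offset":[0,0,0],"roll":0,"claw":-1},
    {"offset":[0.001,0,0],"roll":0,"claw":-1},
    {"offset":[0,0,0],"roll":0,"claw":-1},
    {"offset":[0,0,0],"roll":0,"claw":-1},
  ],
)

```text
clock: 30.62
tool_pos: [0.4835, -0.2634, 0.0159]
orientation: [51.7, 90.0, -53.1]
force: [-2.8, 1.4, 7.0]
opening: 0.0182
```

On the floor (7 N). Release with a small opening, rise, and retreat away for a clear view.

Emit:
servo_tool(
  motion=[
    {"offset":[0,0,0],"roll":0,"claw":-0.3},
    {"offset":[0,0,0],"roll":0,"claw":-0.3},
    {"offset":[0,0,0],"roll":0,"claw":-0.3},
    {"offset":[-0.02,0,0],"roll":0,"claw":-0.3},
    {"offset":[-0.06,0,0],"roll":0,"claw":-0.3},
    {"offset":[-0.06,0,0],"roll":0,"claw":-0.3},
    {"offset":[-0.03,0.02,-0.05],"roll":0,"claw":-0.3},
    {"offset":[0,0.02,-0.05],"roll":0,"claw":-0.3},
    {"offset":[0,0.02,-0.05],"roll":0,"claw":-0.3},
    {"offset":[0,0.02,-0.05],"roll":0,"claw":-0.3},
    {"offset":[0,0,0],"roll":0,"claw":-0.3},
    {"offset":[0,0,0],"roll":0,"claw":-0.3},
  ],
)

```text
clock: 32.12
tool_pos: [0.6115, -0.0902, 0.1845]
orientation: [-71.2, 89.9, -175.9]
force: [-0.4, -0.9, -0.1]
opening: 0.0308
```

```bash
python3 go.py;  python3 - <<'E'
from plant import ctrl
from chk import *
for n in ("scene","top"):
    s=ctrl.snapshot(n);cv2.imwrite(f"pics/{n}13.png",s["frame"]); np.savez(n+"13.npz",**s)
    print(n)
    for k in PK:
        try: where(s,k,.022 if k in("bolt","sleeve","gauge") else .033)
        except Exception as e: print(k,"none")
from meas import objs
for k,v in objs(s).items():
    if k in("flanged","ring"): print(k,[np.round(np.asarray(a),4) for a in v[:3]])
E
```

```text
t 32.12 p [ 0.6115 -0.0902  0.1845] psi -104.75 down [-0.001 -0.    -1.   ] F [-0.4 -0.9 -0.1] open 0.0308 J6 65.6
scene
tall 128 circ [ 0.0052 -0.0021] 0.0243 med [ 0.002  -0.0056  0.0338] mean [ 0.0024 -0.0043  0.0335] slope [0.008 0.014]
bolt 19 circ [ 0.0022 -0.0018] 0.0094 med [ 0.0014 -0.0042  0.0575] mean [ 0.0012 -0.0035  0.0572] slope [-0.01  -0.054]
flat 432 circ [ 0.0035 -0.0009] 0.0235 med [ 0.0028 -0.0016  0.0225] mean [ 0.0028 -0.0017  0.0222] slope [-0.003  0.009]
sleeve 193 circ [ 0.0015 -0.0002] 0.014 med [ 0.0001 -0.0012  0.0383] mean [ 0.0001 -0.0013  0.038 ] slope [0.025 0.034]
gauge 600 rect ((-0.0025866590440273285, 8.489936590194702e-06), (0.11206986010074615, 0.043685782700777054), 0.19197994470596313)
top
tall 203 circ [0.0008 0.0006] 0.0214 med [0.0028 0.0027 0.0329] mean [0.0013 0.0018 0.033 ] slope [-0.004 -0.006]
bolt 41 circ [-0.0009 -0.0008] 0.0079 med [-0.0017 -0.0008  0.0565] mean [-0.0017 -0.0008  0.0565] slope [ 0.003 -0.154]
flat 263 circ [0.0003 0.0006] 0.0241 med [-0.0007  0.0008  0.0206] mean [-0.0006  0.0006  0.0207] slope [ 0.007 -0.004]
sleeve 112 circ [-0.0015 -0.    ] 0.0135 med [-0.0012  0.0006  0.0366] mean [-0.0012  0.0007  0.0367] slope [ 0.051 -0.03 ]
gauge 378 rect ((0.0007138028740882874, 0.0001308433711528778), (0.10881984233856201, 0.043316662311553955), 0.14375485479831696)Traceback (most recent call last):
  File "<stdin>", line 10, in <module>
  File "meas.py", line 10, in objs
    i=1+np.argmax(st[1:,4]); ys,xs=np.nonzero(l==i)
        ~~~~~~~~~^^^^^^^^^^
    return _wrapfunc(a, 'argmax', axis=axis, out=out, **kwds)
    return bound(*args, **kwds)
ValueError: attempt to get argmax of an empty sequence
```

View pics/scene13.png

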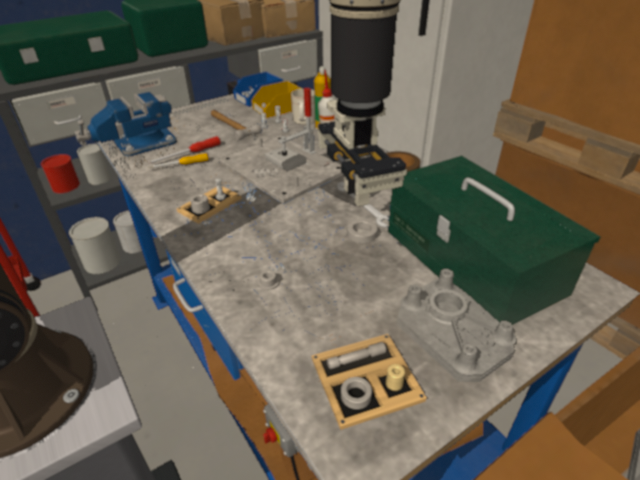

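View pics/top13.png

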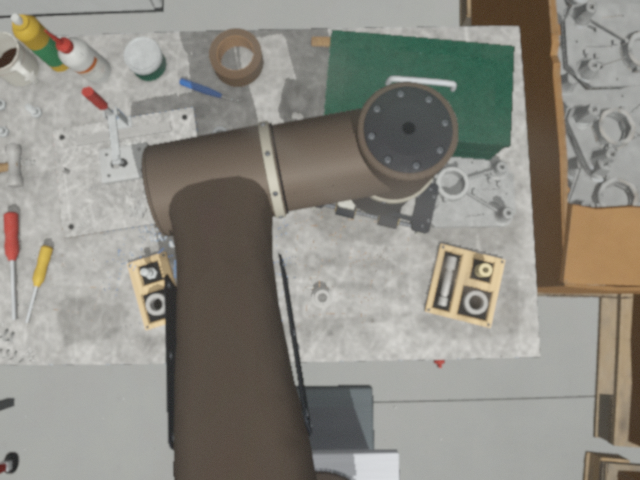

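Run:
```python
from chk import *
for n in ("scene13","top13"):
    s=load(n); C=cloud(s); z=cv2.medianBlur(C[...,2].astype(np.float32),3)
    (cx,cy),a=TR["three"]; a=np.radians(a); d=C[...,:2]-[cx,cy]
    x=d[...,0]*np.cos(a)+d[...,1]*np.sin(a); y=-d[...,0]*np.sin(a)+d[...,1]*np.cos(a)-.038
    m=(abs(x)<.06)&(abs(y)<.019)&(z>.0155)&(z<.028)
    P=np.c_[x[m],y[m]].astype(np.float32); print(n,len(P),cv2.minAreaRect(P),P.mean(0),"top z",np.percentile(z[m],90))
for nm,c,r,h in (("flanged",(.4548,-.0126),.03,.022),("ring",(.7076,.0067),.045,.020)):
    for n in ("scene0","scene13"):
        C=cloud(load(n)); z=C[...,2]; m=(np.hypot(C[...,0]-c[0],C[...,1]-c[1])<r)&(abs(z-h)<.004)
        P=C[m][:,:2].astype(np.float32); print(nm,n,m.sum(),cv2.minEnclosingCircle(np.ascontiguousarray(P)),P.mean(0))
```

```text
scene13 502 ((0.0025673024356365204, 0.003030627965927124), (0.02600410021841526, 0.09940347075462341), 89.81392669677734) [ 0.00328417 -0.00277323] top z 0.022976255
top13 300 ((-0.0005172006785869598, -0.0006547551602125168), (0.09904030710458755, 0.016728561371564865), 1.2170246839523315) [0.00141948 0.00072387] top z 0.021329034
flanged scene0 129 ((0.458166241645813, -0.014573831111192703), 0.016775909811258316) [ 0.4568725  -0.01558677]
flanged scene13 131 ((0.4586322009563446, -0.014406859874725342), 0.01722344383597374) [ 0.45694935 -0.01541489]
ring scene0 324 ((0.7098485231399536, 0.0045555527321994305), 0.035755306482315063) [0.7097553  0.00254774]
ring scene13 332 ((0.7108452916145325, 0.004016371443867683), 0.03496865928173065) [0.7096382 0.00254  ]
```

All five parts are in place and the bystanders haven't moved, so I'm handing in.

```bash
python3 -c "
from plant import ctrl
print(ctrl.close_job())"
```

```text
the job is handed in; nothing more can be done
None
```

All five parts are in their pockets, and I handed the job in about 32 s into the 112 s limit. No verdict was reported.

My last checks used depth from both cameras:

| Part | Offset from pocket centre | Notes |
|---|---|---|
| Tall bush | about 1 mm (top view), up to 6 mm (scene view) | top at the height expected on the floor |
| Hex bolt | about 1–2 mm (top view), about 3–4 mm (scene view) | standing upright on its head |
| Flat ring | about 1 mm (top view), about 3 mm (scene view) | lying flat |
| Brass sleeve | about 1.5 mm (both views) | standing upright |
| Plug gauge | about 1–4 mm (either view) | within about 1.5° of the pocket direction |

- **Part heights:** every part's top was within about 1.5 mm of where it should be with the part on its floor.
- **Camera disagreement:** the two views differ by 2–5 mm for some parts. The scene view only sees the near side of the taller parts. All readings are well inside the 12 mm limit.
- **Bolt tilt:** the slope fit for the bolt rests on very few depth points, about 20 to 40. It gave up to 0.15 in the top view and 0.05 in the scene view, so it isn't reliable. I relied on the bolt's position and the pictures instead, where it looks upright.
- **Bystanders:** the flanged bush and ring gauge are where they began, within about 1 mm. The scene view shows this; in the top view the arm hid part of the stock area and that check gave no result.

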